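# Bolt the lid of the wide mould box

### The job

Two plywood mould boxes stand on the studio bench, each with a barrel bolt lying flat on its lid. Lock the wider box: slide its bolt fully across into the keeper with the handle standing up, then turn the handle down into the notch and let go. Leave the narrower box's bolt as it is.

Things in the scene. Friction and masses are not known exactly. Their poses are not given: they have to be found in the camera images.
- wide_knob (a point): Centre of the 20 mm steel ball on the bolt handle of the wider box (340 wide, 220 deep, 100 high, fixed, left or right, yaw to 0.3 rad). Ball centre is 58 mm from the bolt's level axis, which lies 25 mm above the lid; stem 10 mm thick, near upright at start. Its y axis: along the bolt, the way it slides shut (roughly robot's left); z: out along the stem, from bolt axis to ball. Turns with the handle.
- narrow_knob (a point): The same ball on the same kind of bolt on the narrower box (240 mm wide, 200 deep, 100 high). Both bolts start open, handle up. Leave it. On each bolt two saddles and the keeper rise 13 mm above the bolt's axis; a guide wall on the robot's side of the handle, 14 to 20 mm from the axis, rises 10 mm above it.
- wide_slide (a joint): Travel of the wider box's bolt, m: 0 open, 0.050 fully across (hard stop); starts between 0 and 0.008. The notch in the guide wall, 23 mm wide, takes the stem once this is above about 0.040; before that the wall stops the handle about 0.65 rad from upright. Slides at about 2.5 N and stays where it is left.
- wide_turn (a joint): Angle of the wider box's handle about the bolt's axis, rad: 0 upright, growing as it turns down towards the robot's side of the box (level, at right angles to the bolt, roughly -x), 1.31 fully down in the notch (hard stop, ball centre then 40 mm above the lid), -0.35 backward stop. Starts at -0.25 to 0.25. Turns at about 1 N on the ball and stays where it is left.

How it is judged:
By the outcome, as a careful person would: the job done as asked, in the order asked, and still so for the second after the job is handed in, with the robot touching nothing.
It also fails if it takes over 32 s, if anything falls off the work surface, if the arm or the gripper's body presses on something with over 40 N, if the wrist force passes 120 N, or if a joint passes its speed limit or range.

### The arm

A 6-joint arm with a two-finger parallel gripper is mounted at the origin on the work surface. World frame = base frame: x ahead of the robot, y to its left, z up, the work surface at z = 0. Lengths are in m, angles in rad, forces in N, time in s.
With the tool pointing down it reaches from about 0.375 to 0.975 m from the base axis. Payload 3.8 kg.
Tool frame: the origin (TCP) lies at the very end of the fingers, on their centre line; the grasp point (between the pads) lies behind it (bot.tcp_to_grasp is the y of the grasp point in the tool frame, in m); y points along the fingers, z is the direction in which the jaws open and shut, and the axes are right-handed (so a half turn about y gives the same grasp; the last joint's range is limited). The gripper opens to 85 mm and grips with 20 to 120 N. Pads are 22 mm wide; open, the fingers measure 114 mm over their backs; the gripper's body (76 mm by 85 mm) begins 54 mm behind the grasp point. The pads swing forward as they close: fully open they stand 13 mm farther back than shut.
Start: joints at [-1.246, 0.264, 1.604, -0, 1.274, -0.037], TCP at [0.239, -0.631, 0.231] pointing down, gripper open.
Joint ranges: [-2.63, 2.63], [-0.94, 2.18], [0.31, 2.57], [-1.31, 4.45], [0, 2.66], [-2.55, 2.55]. Speed limits (rad/s): [2.57, 2.57, 3.14, 3.14, 3.14, 3.14].

### API

Orientations are given as a rotation vector (axis times angle).
In Python, from workcell import bot, optics, workorder gives the robot as it stands.
- The arm moves only by the shell command python3 -m handwheel 'ROWS' [FORCE]. ROWS is JSON, a list of rows, each a list of 7 numbers: the shift along the tool's x, y, z in m, then the turn, a rotation vector about the tool's x, y, z in rad, then the opening, from 0 (shut) to 1 (fully open). A call has 1 to 8 rows; each row shifts and turns the commanded pose from where the row before left it, along the tool's axes as they then stand; what a row does not reach is not made up. A row lasts 1/8 s, in which the tool goes at most 62.5 mm and 10.7 degrees, less where a joint would pass 70% of its speed; a pose out of reach is approached as far as the arm can. A call with a gripper value outside its range is refused whole. The fingers move at their own pace and stop on an object; FORCE is the grip in N (left out, the last holds). Time passes only in rows, so rows that do not move let the fingers close. It gives the time, the measured TCP pose, the force and the opening at its end, in the units of the state.
- bot.read_state(): the state, without advancing time (a new reading comes with each control period).
- optics.read_camera(name): name is "scene" or "side" or "wrist"; returns a dict with "image" (384x512x3 uint8, red, green, blue), "z_map" (384x512 float32, m along the optical axis (not along the pixel's ray), 0 where there is no reading), "mtx" (3x3 intrinsics, pixels), "world_from_camera" (4x4, takes a point from camera to world coordinates); the wrist camera has in their place "hand_eye" (4x4, takes a point from camera to tool coordinates, whose origin is the TCP and whose axes are the tool frame's). Camera axes: x right, y down, z forward; pixel columns grow to the right and rows downward; lengths in m; the calibration is good to about 2 mm. A picture is of the moment at which its call begins: read the wrist's pose just before it.
- workorder.finish_job(): hands the job in, once; it reports no verdict.
The state is a dict: "time": time; "q": joint angles; "joint_vel": joint speeds; "joint_torque": joint torques, N m; "tool_pos": TCP position; "tcp_rot": TCP orientation; "wrist_force": force on the tool from outside, world axes, zero at the start; "torque": the same for the moment, N m; "width": opening from 0.0 (shut) to 1.0 (fully open).
Only numpy, scipy, OpenCV 4.12 (cv2) and the standard library are available. Lean on these libraries where they do the work, as an engineer would, in place of code of your own. Each camera call takes 0.05 s, during which the arm holds its last target.

## Working session

There is one attempt and no reset: what is moved stays moved. The work goes in short steps, Python scripts to look and compute and a shell command to move; the robot and the scene stay as the last step left them, time stands still between calls to the robot, and variables do not carry over. Pictures are saved under pics/ and viewed, and the job is handed in when it is done.

```bash
mkdir -p pics; ls; python3 - <<'E'
from workcell import bot, optics
import cv2,numpy as np
s=bot.read_state();print({k:np.round(v,3).tolist() for k,v in s.items()}, bot.tcp_to_grasp)
for n in ["scene","side"]:
    d=optics.read_camera(n);cv2.imwrite(f"pics/{n}0.png",d["image"][:,:,::-1]);np.savez(f"{n}0.npz",**d)
    print(n,d["mtx"].tolist(),np.round(d["world_from_camera"],3).tolist())
E
```

```text
pics
{'time': 0.0, 'q': [-1.246, 0.265, 1.605, -0.0, 1.274, -0.037], 'joint_vel': [0.002, 0.001, 0.001, 0.002, -0.002, -0.001], 'joint_torque': [-0.001, -51.511, -36.731, -0.0, 0.013, 0.0], 'tool_pos': [0.239, -0.631, 0.23], 'tcp_rot': [-0.371, 2.027, -2.022], 'wrist_force': [0.497, -0.36, 0.04], 'torque': [0.052, -0.038, 0.026], 'width': 0.999} -0.0187
scene [[454.8637462552556, 0.0, 253.17165184195545], [0.0, 454.8637462552556, 186.88829861121673], [0.0, 0.0, 1.0]] [[-0.683, 0.444, -0.58, 1.132], [0.731, 0.413, -0.543, 0.569], [-0.001, -0.795, -0.607, 0.803], [0.0, 0.0, 0.0, 1.0]]
side [[495.20020207326525, 0.0, 258.7121968694582], [0.0, 495.20020207326525, 188.79997081753007], [0.0, 0.0, 1.0]] [[-0.944, -0.246, 0.22, 0.373], [-0.33, 0.721, -0.61, 0.487], [-0.009, -0.648, -0.761, 0.81], [0.0, 0.0, 0.0, 1.0]]
```

View pics/scene0.png

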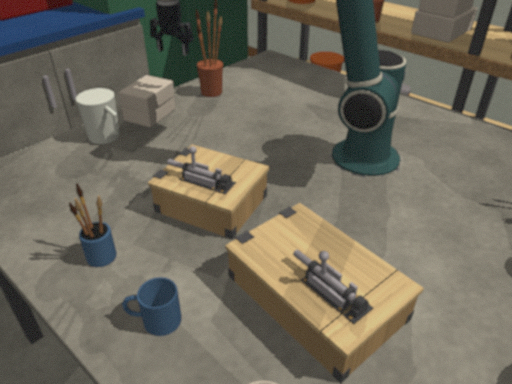

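View pics/side0.png

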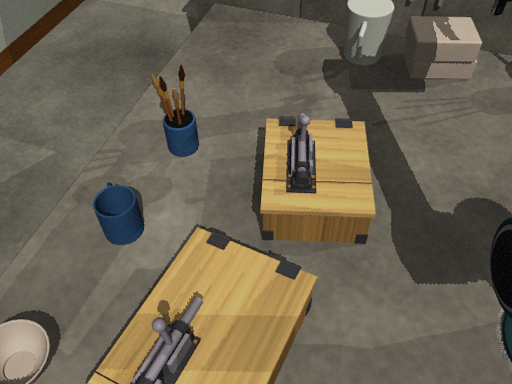

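The wide box is the near one in the scene view: its ball is at about (323,258) there and (159,325) in the side view. The narrow box is at (210,187). Next I'll measure the ball and the lid.

```bash
cat > h.py <<'E'
import numpy as np,cv2
def load(n): return dict(np.load(n+".npz"))
def pts(d):
    z=d["z_map"];K=d["mtx"];v,u=np.indices(z.shape)
    P=np.stack([(u-K[0,2])/K[0,0]*z,(v-K[1,2])/K[1,1]*z,z],-1)
    T=d["world_from_camera"];return P@T[:3,:3].T+T[:3,3]
E
python3 - <<'E'
from h import *
S=load("scene0");D=load("side0");
for n,d,(u0,v0,u1,v1) in [("scene",S,(280,230,390,330)),("side",D,(110,270,230,384))]:
    P=pts(d)
    cv2.imwrite(f"pics/{n}0c.png",cv2.resize(d["image"][v0:v1,u0:u1,::-1],None,fx=5,fy=5,interpolation=cv2.INTER_CUBIC))
    ok=d["z_map"]>0
    m=ok&(P[...,2]>.09)&(P[...,2]<.112)&(P[...,1]>-.02)&(P[...,0]>.2)&(P[...,0]<.9)
    q=P[m]; print(n,m.sum(),"lid z",np.median(q[:,2]))
    r=cv2.minAreaRect(q[:,:2].astype(np.float32));print(r,cv2.boxPoints(r).round(3).tolist())
    h=ok&(P[...,2]>.165)&(P[...,2]<.21)&(P[...,0]>.3)&(P[...,0]<.8)
    nl,L,st,c=cv2.connectedComponentsWithStats(h.astype(np.uint8))
    for i in range(1,nl):
        if st[i,4]>8: print(st[i],c[i].round(1),P[L==i].mean(0).round(4),P[L==i].max(0).round(4),P[L==i].min(0).round(4))
E
```

```text
scene 13340 lid z 0.10071337202670078
((0.666169285774231, 0.19684745371341705), (0.37636199593544006, 0.44890856742858887), 82.4797592163086) [[0.4189999997615814, 0.03999999910593033], [0.8640000224113464, -0.01899999938905239], [0.9129999876022339, 0.3540000021457672], [0.46799999475479126, 0.4129999876022339]]
[   0   10   64   43 1598] [23.7 30.4] [ 0.4055 -1.3976  0.1849] [ 0.559  -1.2677  0.2098] [ 0.3001 -1.5976  0.165 ]
[189 146   8  11  62] [192.5 150.4] [ 0.532  -0.2003  0.1839] [ 0.5394 -0.1936  0.1944] [ 0.5219 -0.2088  0.1661]
[ 98 195   5  12  25] [100.3 200.3] [ 0.7978 -0.1982  0.1814] [ 0.7999 -0.1952  0.1952] [ 0.7941 -0.2021  0.1666]
[319 250  10  14 101] [323.6 256.1] [0.6061 0.2573 0.1851] [0.6133 0.2647 0.1942] [0.5964 0.2476 0.1651]
side 19887 lid z 0.10032309667951211
((0.6667417287826538, 0.17947888374328613), (0.3192020058631897, 0.45412829518318176), 79.13323211669922) [[0.414000004529953, 0.06599999964237213], [0.8600000143051147, -0.019999999552965164], [0.9200000166893005, 0.2930000126361847], [0.4740000069141388, 0.3790000081062317]]
[173  88   6  12  47] [175.2  93.9] [ 0.7963 -0.1998  0.1793] [ 0.7999 -0.1965  0.1941] [ 0.7926 -0.2056  0.1652]
[300 115  10  15 107] [304.2 121.1] [ 0.5284 -0.1994  0.1843] [ 0.5376 -0.1927  0.1956] [ 0.5194 -0.2074  0.165 ]
[152 317  15  17 199] [159.3 324.8] [0.6007 0.2571 0.1864] [0.6107 0.265  0.1944] [0.5929 0.2471 0.1655]
```

```bash
python3 - <<'E'
from h import *
from scipy.optimize import least_squares
for n in ["scene","side"]:
    d=load(n+"0");P=pts(d);ok=d["z_map"]>0
    m=ok&(np.linalg.norm(P-[.603,.257,.184],axis=-1)<.02)&(P[...,2]>.176)
    q=P[m];r=least_squares(lambda c:np.linalg.norm(q-c,axis=1)-.010,[.603,.257,.183],loss="soft_l1",f_scale=.001);print(n,"ball",r.x.round(4),m.sum(),np.abs(r.fun).mean())
    C=d["world_from_camera"][:3,3]
    # bolt hardware
    m=ok&(P[...,2]>.112)&(P[...,2]<.15)&(abs(P[...,0]-.62)<.15)&(abs(P[...,1]-.22)<.16)
    q=P[m];mm=cv2.minAreaRect(q[:,:2].astype(np.float32));print("hw",mm,cv2.boxPoints(mm).round(3).tolist())
    # lid: neighbourhood, side edges
    m=ok&(abs(P[...,2]-.1)<.006)&(P[...,0]>.35)&(P[...,1]>-.02)
    nl,L,st,c=cv2.connectedComponentsWithStats(cv2.erode(m.astype(np.uint8),np.ones((2,2))))
    for i in range(1,nl):
        if st[i,4]>300:
            q=P[L==i];mm=cv2.minAreaRect(q[:,:2].astype(np.float32));print("lid",st[i],mm,cv2.boxPoints(mm).round(3).tolist())
E
```

```text
scene ball [0.6022 0.2546 0.1831] 88 0.0008313070246028793
hw ((0.5966404676437378, 0.2659847140312195), (0.18045252561569214, 0.042497046291828156), 82.96966552734375) [[0.5649999976158142, 0.17900000512599945], [0.6069999933242798, 0.17399999499320984], [0.6290000081062317, 0.3529999852180481], [0.5870000123977661, 0.3580000102519989]]
lid [  227   204   197   153 11984] ((0.561328113079071, 0.22230863571166992), (0.3509911298751831, 0.2305038869380951), 83.11748504638672) [[0.4259999990463257, 0.06199999898672104], [0.6549999713897705, 0.03400000184774399], [0.6970000267028809, 0.382999986410141], [0.46799999475479126, 0.4099999964237213]]
side ball [0.6033 0.2548 0.1827] 178 0.0006426218162329981
hw ((0.5942277908325195, 0.25061270594596863), (0.1480906456708908, 0.04174923151731491), 82.10000610351562) [[0.5630000233650208, 0.18000000715255737], [0.6050000190734863, 0.17399999499320984], [0.625, 0.32100000977516174], [0.5839999914169312, 0.3269999921321869]]
lid [   89   228   228   156 18738] ((0.5570982098579407, 0.19919396936893463), (0.3047230541706085, 0.22703716158866882), 82.95120239257812) [[0.4259999990463257, 0.06199999898672104], [0.6510000228881836, 0.03400000184774399], [0.6880000233650208, 0.335999995470047], [0.46299999952316284, 0.36399999260902405]]
```

View pics/scene0c.png

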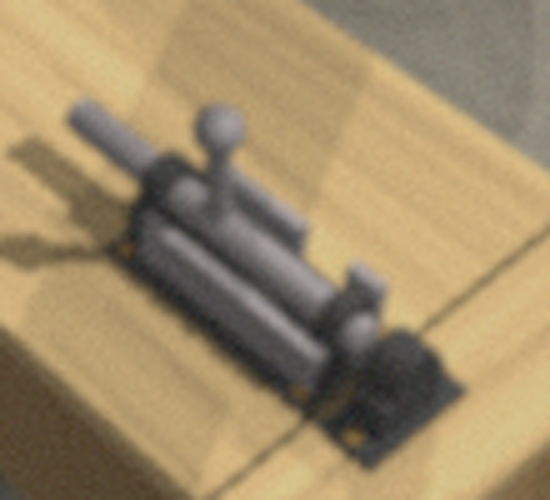

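View pics/side0c.png

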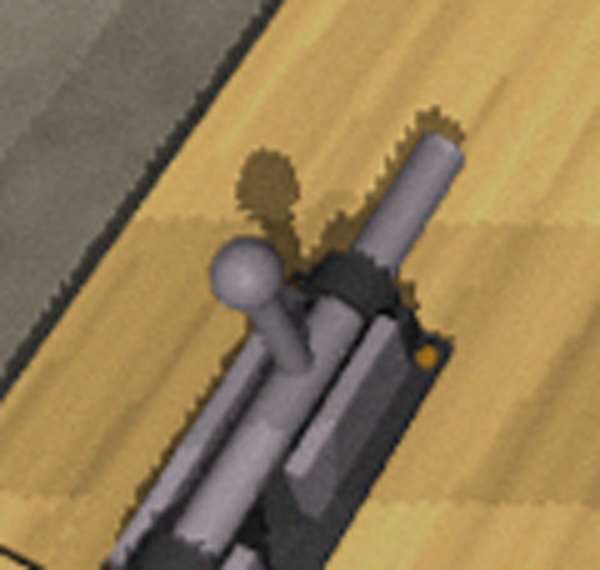

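The crops show the tail rod, saddles, front guide wall and keeper at the +y end. Now I'll fit the bolt's axis and work out the relative move.

```bash
cat >> h.py <<'E'
from scipy.spatial.transform import Rotation as R
yaw=-0.122
u=np.array([-np.sin(yaw),np.cos(yaw),0]);f=np.array([-np.cos(yaw),-np.sin(yaw),0])
def rel(target,z=u):
    from workcell import bot
    s=bot.read_state();Rc=R.from_rotvec(s["tcp_rot"]).as_matrix();p=np.array(s["tool_pos"])
    y=np.array([0,0,-1.]);
    best=None
    for sg in (1,-1):
        zz=sg*z;Rt=np.stack([np.cross(y,zz),y,zz],1)
        rv=R.from_matrix(Rc.T@Rt).as_rotvec()
        if best is None or np.linalg.norm(rv)<np.linalg.norm(best[0]):best=(rv,Rt)
    rv,Rt=best
    print("t",s["time"],"pos",p.round(4),"turn(tool)",rv.round(4),"deg",np.degrees(rv).round(1))
    print("shift in current axes",(Rc.T@(target-p)).round(4)," in target axes",(Rt.T@(target-p)).round(4))
    print("force",np.round(s["wrist_force"],1),"width",round(float(s["width"]),3),"q",np.round(s["q"],2))
E
python3 - <<'E'
from h import *
for n in ["scene","side"]:
    d=load(n+"0");P=pts(d);ok=d["z_map"]>0
    # tail rod: along u, near
    m=ok&(P[...,2]>.113)&(P[...,2]<.16)&(abs(P[...,0]-.6)<.06)&(P[...,1]>.12)&(P[...,1]<.37)
    q=P[m]-[.6027,.2547,.125]; a=q@u;b=q@f;z=q[:,2]
    for lo in np.arange(-.09,.11,.01):
        k=(a>=lo)&(a<lo+.01)
        if k.sum()>3:
            t=k&(z>z[k].max()-.006);print(n,round(lo,2),k.sum(),"f range",b[k].min().round(4),b[k].max().round(4),"zmax",z[k].max().round(4),"f@top",np.median(b[t]).round(4))
rel(np.array([.6027,.2547,.30]))
E
```

```text
scene -0.08 31 f range -0.0002 0.0124 zmax 0.0102 f@top 0.0062
scene -0.07 33 f range 0.0002 0.0137 zmax 0.0113 f@top 0.0051
scene -0.06 35 f range -0.0007 0.0139 zmax 0.0098 f@top 0.0059
scene -0.05 38 f range -0.0007 0.0136 zmax 0.0101 f@top 0.0054
scene -0.04 32 f range -0.0092 0.0124 zmax 0.0141 f@top 0.004
scene -0.03 97 f range -0.0116 0.0239 zmax 0.0156 f@top 0.0063
scene -0.02 67 f range -0.0132 0.0149 zmax 0.0109 f@top 0.0051
scene -0.01 79 f range -0.0137 0.0285 zmax 0.0307 f@top 0.001
scene -0.0 135 f range -0.0135 0.0286 zmax 0.0334 f@top 0.0003
scene 0.01 96 f range -0.0139 0.0276 zmax 0.0127 f@top 0.0105
scene 0.02 118 f range -0.0132 0.0286 zmax 0.0137 f@top 0.0213
scene 0.03 69 f range -0.0135 0.0136 zmax 0.0103 f@top 0.0058
scene 0.04 73 f range -0.0129 0.0148 zmax 0.0108 f@top 0.0057
scene 0.05 89 f range -0.0139 0.0279 zmax 0.0147 f@top 0.0208
scene 0.06 160 f range -0.0132 0.0281 zmax 0.0154 f@top 0.0073
scene 0.07 40 f range -0.0081 0.0137 zmax 0.0095 f@top 0.0053
scene 0.08 60 f range -0.0115 0.0156 zmax 0.0152 f@top 0.0049
scene 0.09 153 f range -0.0111 0.0234 
[... 571 characters left out ...]
 0.0076
side -0.0 231 f range -0.0126 0.0286 zmax 0.0343 f@top 0.0069
side 0.01 198 f range -0.0133 0.0282 zmax 0.0125 f@top 0.0123
side 0.02 207 f range -0.0125 0.0279 zmax 0.0136 f@top 0.0229
side 0.03 137 f range -0.0128 0.0157 zmax 0.0098 f@top 0.009
side 0.04 138 f range -0.013 0.0151 zmax 0.0089 f@top 0.0085
side 0.05 153 f range -0.0124 0.0279 zmax 0.0133 f@top 0.0119
side 0.06 97 f range -0.0126 0.0163 zmax 0.0157 f@top 0.0071
t 0.1 pos [ 0.2387 -0.6307  0.2301] turn(tool) [2.000e-03 4.838e-01 4.000e-04] deg [ 0.1 27.7  0. ]
shift in current axes [-0.6538 -0.0684 -0.6994]  in target axes [-0.2535 -0.0699 -0.9231]
force [0.  0.1 0.4] width 1.003 q [-1.25  0.26  1.61  0.    1.27 -0.04]
```

```bash
python3 -m handwheel '[[0,-0.024,0,0,0.161,0,1],[0,-0.024,0,0,0.161,0,1],[0,-0.022,0,0,0.162,0,1],[-0.014,0,-0.051,0,0,0,1],[-0.014,0,-0.051,0,0,0,1],[-0.014,0,-0.051,0,0,0,1],[-0.014,0,-0.051,0,0,0,1],[-0.014,0,-0.051,0,0,0,1]]' 20
python3 -m handwheel '[[-0.014,0,-0.051,0,0,0,1],[-0.014,0,-0.051,0,0,0,1],[-0.014,0,-0.051,0,0,0,1],[-0.014,0,-0.051,0,0,0,1],[-0.014,0,-0.051,0,0,0,1],[-0.014,0,-0.051,0,0,0,1],[-0.014,0,-0.051,0,0,0,1],[-0.014,0,-0.051,0,0,0,1]]' 20
python3 - <<'E'
from h import *
rel(np.array([.6027,.2547,.25]))
E
```

```text
time: 1.1
tool_pos: [0.3397, -0.3849, 0.3007]
tcp_rot: [-0.132, -2.159, 2.157]
wrist_force: [0.6, 0.2, -0.7]
width: 1.003
time: 2.1
tool_pos: [0.5005, 0.0063, 0.3009]
tcp_rot: [-0.132, -2.158, 2.158]
wrist_force: [1.4, -1.1, -0.0]
width: 1.0
t 2.1 pos [0.5005 0.0063 0.3009] turn(tool) [-0.0002 -0.0001  0.0003] deg [-0. -0.  0.]
shift in current axes [-0.0712  0.0509 -0.259 ]  in target axes [-0.0712  0.0509 -0.259 ]
force [ 1.4 -1.1 -0. ] width 1.0 q [-0.04 -0.11  1.88 -0.    1.37  1.66]
```

```bash
python3 -m handwheel '[[-0.014,0,-0.05,0,0,0,1],[-0.014,0,-0.05,0,0,0,1],[-0.014,0,-0.05,0,0,0,1],[-0.014,0.01,-0.05,0,0,0,1],[-0.01,0.02,-0.04,0,0,0,1],[-0.0052,0.021,-0.019,0,0,0,0.7],[0,0,0,0,0,0,0.7]]' 20
python3 - <<'E'
from h import *
from workcell import bot,optics
rel(np.array([.6027,.2547,.169]))
s=bot.read_state()
d=optics.read_camera("wrist");cv2.imwrite("pics/w1.png",d["image"][:,:,::-1])
T=np.eye(4);T[:3,:3]=R.from_rotvec(s["tcp_rot"]).as_matrix();T[:3,3]=s["tool_pos"]
d["world_from_camera"]=T@d["hand_eye"]
P=pts(d);m=(d["z_map"]>0)&(np.linalg.norm(P-[.603,.255,.184],axis=-1)<.02)&(P[...,2]>.176)
from scipy.optimize import least_squares
q=P[m];r=least_squares(lambda c:np.linalg.norm(q-c,axis=1)-.010,[.603,.255,.183],loss="soft_l1",f_scale=.001);print("ball",r.x.round(4),m.sum())
E
```

```text
time: 2.98
tool_pos: [0.6009, 0.2529, 0.2464]
tcp_rot: [-0.124, -2.153, 2.16]
wrist_force: [-0.2, -0.3, -0.6]
width: 0.704
t 2.975 pos [0.6009 0.2529 0.2464] turn(tool) [-0.0034  0.0013  0.0057] deg [-0.2  0.1  0.3]
shift in current axes [-0.002   0.0774 -0.0022]  in target axes [-0.0016  0.0774 -0.002 ]
force [-0.2 -0.3 -0.6] width 0.704 q [ 0.36  0.22  1.63 -0.    1.3   2.05]
ball [0.6032 0.2537 0.1823] 518
```

View pics/w1.png

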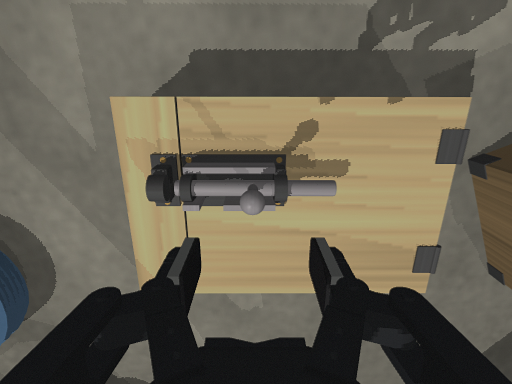

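The ball is at (252,202), centred between the fingers, and the wrist fit agrees to within 1 mm. I'll descend and grip.

```bash
python3 -m handwheel '[[-0.002,0.03,-0.001,-0.003,0,0.005,0.7],[0,0.03,0,0,0,0,0.6],[0,0.02,0,0,0,0,0.5],[0,0,0,0,0,0,0.3],[0,0,0,0,0,0,0.1],[0,0,0,0,0,0,0.1],[0,0,0,0,0,0,0.1]]' 20
python3 - <<'E'
from h import *
from workcell import optics
rel(np.array([.6032,.2543,.166]))
d=optics.read_camera("side");cv2.imwrite("pics/s2.png",cv2.resize(d["image"][200:,50:300,::-1],None,fx=3,fy=3))
E
```

```text
time: 3.9
tool_pos: [0.605, 0.2535, 0.1707]
tcp_rot: [-0.138, -2.163, 2.159]
wrist_force: [-0.8, -1.3, -3.2]
width: 0.214
t 3.9 pos [0.605  0.2535 0.1707] turn(tool) [ 0.0023 -0.     -0.0051] deg [ 0.1 -0.  -0.3]
shift in current axes [ 0.0019  0.0046 -0.0006]  in target axes [ 0.0018  0.0047 -0.0006]
force [-0.8 -1.3 -3.2] width 0.214 q [ 0.36  0.27  1.71 -0.    1.15  2.05]
```

View pics/s2.png

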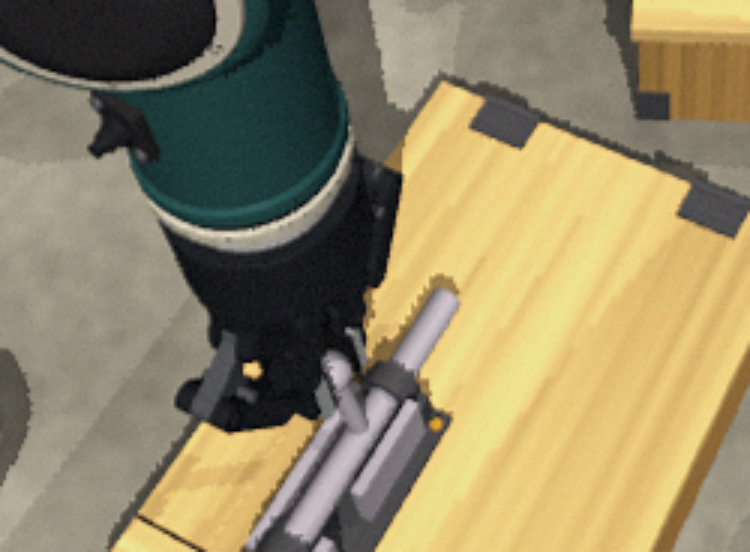

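The ball is held. Now I'll slide it shut along tool −z.

```bash
python3 -m handwheel '[[0,0,-0.008,0,0,0,0.1],[0,0,-0.01,0,0,0,0.1],[0,0,-0.01,0,0,0,0.1],[0,0,-0.008,0,0,0,0.1],[0,0,-0.006,0,0,0,0.1],[0,0,0,0,0,0,0.1]]' 40
python3 - <<'E'
from h import *
rel(np.array([.605,.2535,.1707])+.05*u)
E
```

```text
time: 4.7
tool_pos: [0.6104, 0.2969, 0.1707]
tcp_rot: [-0.138, -2.166, 2.156]
wrist_force: [-0.9, 1.2, -1.8]
width: 0.202
t 4.7 pos [0.6104 0.2969 0.1707] turn(tool) [ 0.0049  0.0002 -0.0056] deg [ 0.3  0.  -0.3]
shift in current axes [ 0.0001 -0.     -0.0062]  in target axes [ 0.0001 -0.     -0.0062]
force [-0.9  1.2 -1.8] width 0.202 q [0.42 0.31 1.66 0.   1.16 2.11]
```

```bash
python3 -m handwheel '[[0,0,-0.002,0,0,0,0.1],[0,0,-0.002,0,0,0,0.1],[0,0,0,0,0,0,0.1]]' 40
python3 -m handwheel '[[0,0,-0.002,0,0,0,0.1],[0,0,0,0,0,0,0.1]]' 40
python3 - <<'E'
from h import *
rel(np.array([.605,.2535,.1707])+.05*u)
E
```

```text
time: 5.08
tool_pos: [0.6106, 0.2978, 0.1706]
tcp_rot: [-0.138, -2.161, 2.161]
wrist_force: [-1.6, -4.9, -0.6]
width: 0.2
time: 5.32
tool_pos: [0.6108, 0.2981, 0.1706]
tcp_rot: [-0.137, -2.157, 2.163]
wrist_force: [-1.9, -10.9, 2.8]
width: 0.202
t 5.325 pos [0.6108 0.2981 0.1706] turn(tool) [-0.0026 -0.0004 -0.0046] deg [-0.1 -0.  -0.3]
shift in current axes [ 0.0003 -0.0001 -0.005 ]  in target axes [ 0.0003 -0.0001 -0.005 ]
force [ -1.9 -10.9   2.8] width 0.202 q [ 0.42  0.31  1.66 -0.01  1.17  2.11]
```

The force is rising and the position has stalled after 45 mm. A 5 mm starting travel would explain that, but I'll check it by camera.

```bash
python3 - <<'E'
from h import *
from workcell import bot,optics
a=optics.read_camera("scene");b=optics.read_camera("side")
cv2.imwrite("pics/c3.png",np.hstack([cv2.resize(a["image"][210:350,270:410,::-1],(400,400)),cv2.resize(b["image"][264:384,90:210,::-1],(400,400))]))
# tail end of rod along u
for n,d in (("scene",a),("side",b)):
  for lab,dd in (("before",load(n+"0")),("now",d)):
    P=pts(dd);q=P[(dd["z_map"]>0)]-[.6027,.2547,.125]
    k=(abs(q@f-.0073)<.006)&(q[:,2]>-.003)&(q[:,2]<.014)&(abs(q@u)<.11);al=(q@u)[k]
    print(n,lab,np.percentile(al,[0,.5,1]).round(4))
E
```

```text
scene before [-0.0798 -0.0785 -0.0777]
scene now [-0.0362 -0.0316 -0.0307]
side before [-0.0792 -0.0786 -0.0774]
side now [-0.0361 -0.0354 -0.0347]
```

View pics/c3.png

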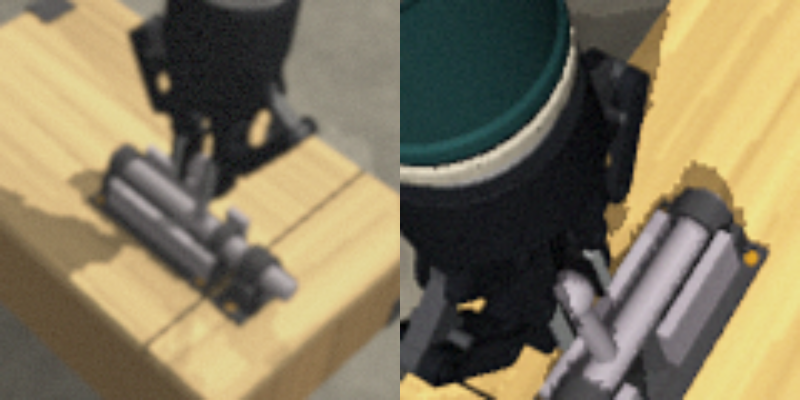

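The bolt tip now shows through the keeper (left panel, about (275,280)), and the tail has advanced about 45 mm. Next I'll relax the preload and swing the handle down, first half of the arc.

```bash
python3 -m handwheel '[[0,0,0.002,0,0,0,0.1],[0.0104,-0.0004,0,0,0,0,0.1],[0.0103,0.0015,0,0,0,0,0.1],[0.0099,0.0033,0,0,0,0,0.1],[0.0091,0.005,0,0,0,0,0.1],[0,0,0,0,0,0,0.1]]' 25
python3 - <<'E'
from h import *
rel(np.array([.6108,.2981,.1706])+.0397*f-[0,0,.0094])
E
```

```text
time: 6.18
tool_pos: [0.5704, 0.3047, 0.1603]
tcp_rot: [-0.137, -2.164, 2.157]
wrist_force: [0.3, 0.3, -0.5]
width: 0.102
t 6.175 pos [0.5704 0.3047 0.1603] turn(tool) [ 0.0033  0.0003 -0.0043] deg [ 0.2  0.  -0.2]
shift in current axes [-0.0012 -0.0009  0.0017]  in target axes [-0.0012 -0.0009  0.0017]
force [ 0.3  0.3 -0.5] width 0.102 q [0.45 0.26 1.75 0.   1.13 2.14]
```

The width went to 0.102, so the ball slipped out of the pads. I'll look before going on.

```bash
cat >> h.py <<'E'
def wrist():
    from workcell import bot,optics
    s=bot.read_state();d=optics.read_camera("wrist")
    T=np.eye(4);T[:3,:3]=R.from_rotvec(s["tcp_rot"]).as_matrix();T[:3,3]=s["tool_pos"]
    d["world_from_camera"]=T@d["hand_eye"];return d
def hardware(d,name,c0=np.array([.6027,.2547,.125])):
    P=pts(d);q=P-c0;a=q@u;b=q@f
    m=(d["z_map"]>0)&(abs(a)<.12)&(b>-.05)&(b<.1)&(q[...,2]>.016)&(q[...,2]<.075)
    print(name,m.sum());return m,P
E
python3 - <<'E'
from h import *
from workcell import optics
a=optics.read_camera("scene");b=optics.read_camera("side");w=wrist()
cv2.imwrite("pics/c4.png",np.hstack([cv2.resize(a["image"][210:350,270:410,::-1],(400,400)),cv2.resize(b["image"][264:384,90:210,::-1],(400,400))]))
cv2.imwrite("pics/w4.png",w["image"][:,:,::-1])
E
```

```text
(no output)
```

View pics/c4.png

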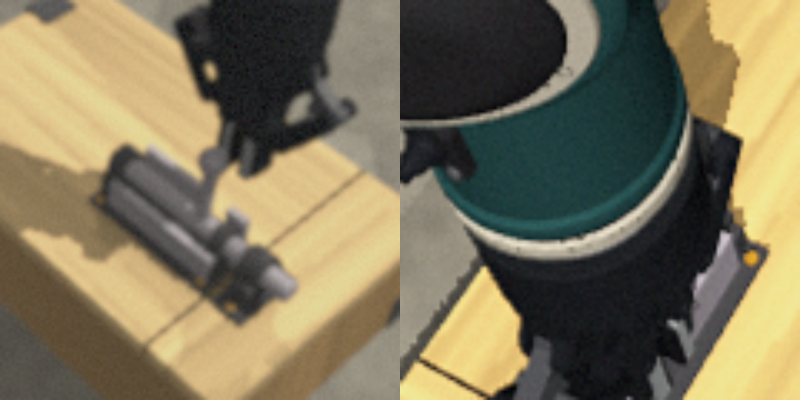

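View pics/w4.png

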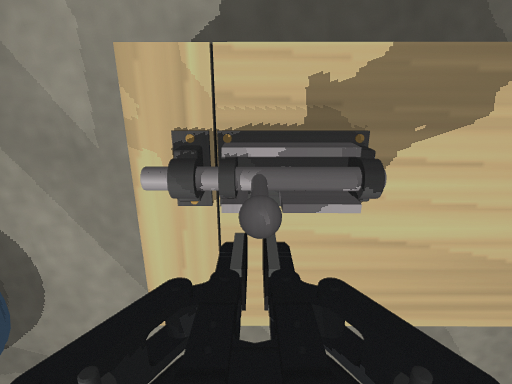

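The wrist view shows the ball at (260,216), behind the fingers, with the bolt still through the keeper. I had gripped too close to the fingertips. I'll measure the ball and regrip deeper.

```bash
cat >> h.py <<'E'
from scipy.optimize import least_squares
A0=np.array([.6027,.2547,.125])+.0073*f   # on axis
def ball(d,g,rad=.018,zmin=0):
    P=pts(d);ok=d["z_map"]>0;c=np.array(g)
    for _ in range(3):
        m=ok&(np.linalg.norm(P-c,axis=-1)<.0135);q=P[m]
        if len(q)<10:print("few",len(q));break
        c=least_squares(lambda c:np.linalg.norm(q-c,axis=1)-.010,c,loss="soft_l1",f_scale=.001).x
    v=c-A0;print("ball",c.round(4),len(q),"slide-ish",(v@u).round(4),"f",(v@f).round(4),"z",v[2].round(4),"r",np.hypot(v@f,v[2]).round(4),"theta",np.arctan2(v@f,v[2]).round(3));return c
E
python3 - <<'E'
from h import *
w=wrist();P=pts(w);print("pix",P[212,260].round(4),P[205,260].round(4))
th=.25
c=ball(w,P[212,260]-[0,0,.009])
from workcell import optics
ball(optics.read_camera("scene"),c)
rel(np.array([c[0],c[1],c[2]-.0187]))
E
```

```text
pix [0.6049 0.2972 0.1911] [0.607  0.2969 0.1885]
ball [0.5991 0.2978 0.1828] 1476 slide-ish 0.0424 f 0.0015 z 0.0578 r 0.0578 theta 0.027
ball [0.5986 0.2993 0.1833] 103 slide-ish 0.0438 f 0.0022 z 0.0583 r 0.0583 theta 0.037
t 6.425 pos [0.5716 0.3046 0.1609] turn(tool) [ 0.0033 -0.0002 -0.0053] deg [ 0.2 -0.  -0.3]
shift in current axes [-0.0281 -0.0031  0.0033]  in target axes [-0.0281 -0.0033  0.0033]
force [-0.1 -0.6  0.7] width 0.099 q [ 0.45  0.26  1.74 -0.    1.13  2.14]
```

```bash
python3 -m handwheel '[[0,0,0.002,0,0,0,0.6],[0,-0.002,0.001,0,0,0,0.6],[0,0,0,0,0,0,0.6],[-0.014,0,0,0,0,0,0.6],[-0.014,0,0,0,0,0,0.6],[0,0,0,0,0,0,0.6]]' 40
python3 - <<'E'
from h import *
w=wrist();c=ball(w,[.599,.298,.183]);cv2.imwrite("pics/w5.png",w["image"][:,:,::-1])
rel(np.array([c[0],c[1],c[2]-.0197]))
E
```

```text
time: 7.18
tool_pos: [0.6003, 0.2977, 0.1629]
tcp_rot: [-0.14, -2.164, 2.157]
wrist_force: [-0.3, 0.5, 0.6]
width: 0.602
ball [0.5991 0.2978 0.1828] 1301 slide-ish 0.0423 f 0.0015 z 0.0578 r 0.0578 theta 0.026
t 7.225 pos [0.5995 0.2977 0.1628] turn(tool) [ 0.0029 -0.0011 -0.0048] deg [ 0.2 -0.1 -0.3]
shift in current axes [ 0.0003 -0.0003 -0.    ]  in target axes [ 0.0003 -0.0003 -0.    ]
force [ 0.2  0.1 -1.3] width 0.603 q [0.42 0.3  1.69 0.   1.15 2.12]
```

View pics/w5.png

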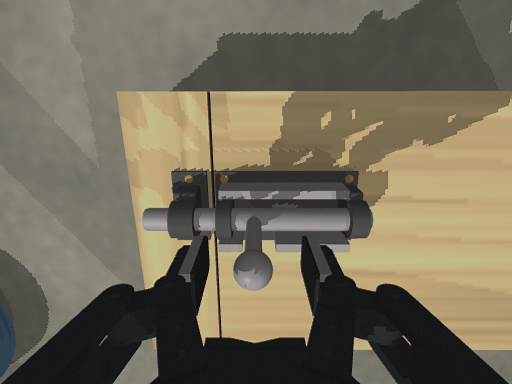

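Aligned: the ball is at (253,270) between the pads, and the notch is visible at about (260,240). I'll close and check the grip.

```bash
python3 -m handwheel '[[0,0,0,0,0,0,0.3],[0,0,0,0,0,0,0.1],[0,0,0,0,0,0,0.05],[0,0,0,0,0,0,0.05],[0.006,0,0,0,0,0,0.05],[0.006,0.001,0,0,0,0,0.05]]' 45
python3 - <<'E'
from h import *
rel(np.array([.5993,.2977,.1628]))
c=ball(wrist(),[.59,.298,.183])
E
```

```text
time: 7.98
tool_pos: [0.5874, 0.2994, 0.162]
tcp_rot: [-0.14, -2.165, 2.159]
wrist_force: [4.7, 0.8, -1.3]
width: 0.204
t 7.975 pos [0.5874 0.2994 0.162 ] turn(tool) [ 0.0035 -0.0001 -0.0073] deg [ 0.2 -0.  -0.4]
shift in current axes [-0.012  -0.0008  0.0003]  in target axes [-0.012  -0.0008  0.0003]
force [ 4.7  0.8 -1.3] width 0.204 q [ 0.43  0.28  1.72 -0.    1.14  2.13]
ball [0.5888 0.2982 0.1815] 1434 slide-ish 0.0415 f 0.0118 z 0.0565 r 0.0577 theta 0.206
```

```bash
python3 -m handwheel '[[0.01,0.003,0,0,0,0,0.05],[0.0093,0.0048,0,0,0,0,0.05],[0.0083,0.0064,0,0,0,0,0.05]]' 45
python3 - <<'E'
from h import *
rel(np.array([.5993,.2977,.1628]))
c=ball(wrist(),A0+.042*u+.058*(np.sin(.7)*f+np.cos(.7)*np.array([0,0,1])))
E
```

```text
time: 8.4
tool_pos: [0.5574, 0.3033, 0.1487]
tcp_rot: [-0.135, -2.163, 2.156]
wrist_force: [1.6, 2.1, 3.3]
width: 0.118
t 8.4 pos [0.5574 0.3033 0.1487] turn(tool) [ 0.0034 -0.0004 -0.0022] deg [ 0.2 -0.  -0.1]
shift in current axes [-0.0423 -0.014   0.0004]  in target axes [-0.0423 -0.0141  0.0005]
force [1.6 2.1 3.3] width 0.118 q [0.46 0.25 1.78 0.   1.11 2.15]
ball [0.5684 0.3014 0.1762] 735 slide-ish 0.0422 f 0.0324 z 0.0512 r 0.0606 theta 0.565
```

```bash
python3 - <<'E'
from h import *
from workcell import optics
w=wrist();a=optics.read_camera("scene")
cv2.imwrite("pics/c6.png",np.hstack([cv2.resize(a["image"][210:350,270:410,::-1],(384,384)),w["image"][:,64:448,::-1]]))
ball(a,[.566,.302,.175])
E
```

```text
ball [0.5678 0.3027 0.1765] 70 slide-ish 0.0433 f 0.0332 z 0.0515 r 0.0613 theta 0.573
```

View pics/c6.png

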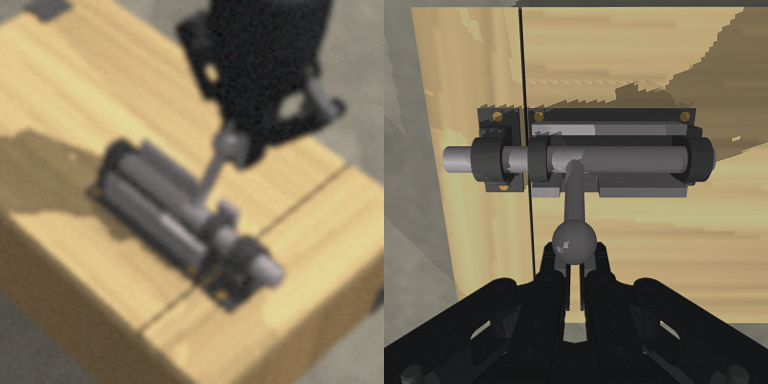

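The handle is at about 0.57 rad and the stem is lined up with the notch (right panel, stem at x≈575). The ball has slipped to the back edge of the pads. I'll release, lift, shut the fingers and press the ball down from above.

```bash
python3 -m handwheel '[[0,0,0,0,0,0,0.45],[0,0,0,0,0,0,0.45],[0,-0.026,0,0,0,0,0.45],[0,-0.026,0,0,0,0,0.45],[-0.005,0,0,0,0,0,0],[-0.005,0,0,0,0,0,0],[0,0,0,0,0,0,0],[0,0,0,0,0,0,0]]' 45
python3 - <<'E'
from h import *
from workcell import optics
w=wrist();a=optics.read_camera("scene")
cv2.imwrite("pics/c7.png",np.hstack([cv2.resize(a["image"][210:350,270:410,::-1],(384,384)),w["image"][:,64:448,::-1]]))
c=ball(a,[.566,.302,.175]);c=ball(w,c)
rel(c+[0,0,.012])
E
```

```text
time: 9.55
tool_pos: [0.5685, 0.3011, 0.1981]
tcp_rot: [-0.136, -2.161, 2.158]
wrist_force: [-0.2, 0.7, -0.9]
width: -0.003
few 7
ball [0.566 0.302 0.175] 7 slide-ish 0.0425 f 0.0349 z 0.05 r 0.061 theta 0.609
ball [0.5769 0.2999 0.1775] 839 slide-ish 0.0417 f 0.0238 z 0.0525 r 0.0576 theta 0.426
t 9.65 pos [0.5687 0.3013 0.1987] turn(tool) [ 0.0022 -0.0002 -0.0037] deg [ 0.1 -0.  -0.2]
shift in current axes [-0.0083  0.0093  0.0004]  in target axes [-0.0084  0.0093  0.0004]
force [ 0.8 -0.7  0.5] width 0.001 q [ 0.45  0.22  1.71 -0.    1.2   2.14]
```

View pics/c7.png

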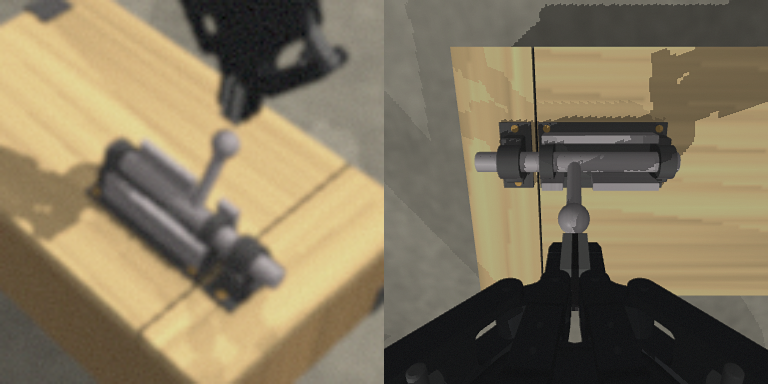

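The ball is at θ≈0.43, directly beside the shut fingertips. I'll move the tips over its top, touch, and follow the arc.

```bash
python3 -m handwheel '[[-0.012,0,0,0,0,0,0],[0,0.006,0,0,0,0,0],[0,0.006,0,0,0,0,0],[0.0097,0.0056,0,0,0,0,0],[0.0079,0.0068,0,0,0,0,0],[0.0059,0.0071,0,0,0,0,0],[0,0,0,0,0,0,0]]' 45
python3 - <<'E'
from h import *
from workcell import optics
w=wrist();a=optics.read_camera("scene")
cv2.imwrite("pics/c8.png",np.hstack([cv2.resize(a["image"][210:350,270:410,::-1],(384,384)),w["image"][:,64:448,::-1]]))
g=A0+.042*u+.058*(np.sin(.96)*f+np.cos(.96)*np.array([0,0,1]))
c=ball(a,g)
rel(c+[0,0,.01])
E
```

```text
time: 10.52
tool_pos: [0.5566, 0.303, 0.1674]
tcp_rot: [-0.135, -2.163, 2.158]
wrist_force: [-1.0, 0.4, 1.1]
width: -0.002
ball [0.5526 0.3037 0.1581] 57 slide-ish 0.0425 f 0.0484 z 0.0331 r 0.0586 theta 0.972
t 10.625 pos [0.5579 0.3029 0.1677] turn(tool) [ 0.0027  0.0001 -0.0052] deg [ 0.2  0.  -0.3]
shift in current axes [ 0.0054 -0.0003 -0.0002]  in target axes [ 0.0054 -0.0003 -0.0002]
force [0.5 0.5 0.4] width -0.0 q [ 0.46  0.23  1.77 -0.    1.14  2.15]
```

View pics/c8.png

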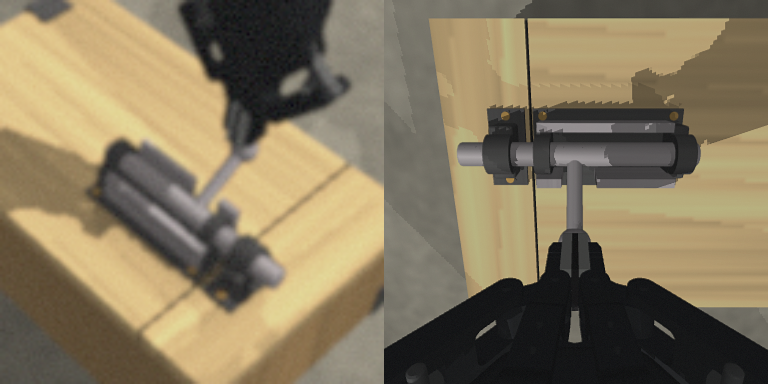

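This works: θ≈0.97, past the wall and in the notch. I'll press on to the stop.

```bash
python3 -m handwheel '[[0.0044,0.007,0,0,0,0,0],[0.003,0.0064,0,0,0,0,0],[0.002,0.005,0,0,0,0,0],[0,0,0,0,0,0,0]]' 45
python3 -m handwheel '[[0,0.001,0,0,0,0,0],[0,0.001,0,0,0,0,0],[0,0,0,0,0,0,0]]' 45
```

```text
time: 11.12
tool_pos: [0.5486, 0.3041, 0.1497]
tcp_rot: [-0.138, -2.164, 2.158]
wrist_force: [-1.8, -0.0, 1.7]
width: 0.006
time: 11.5
tool_pos: [0.5486, 0.3042, 0.149]
tcp_rot: [-0.138, -2.164, 2.158]
wrist_force: [-5.1, -0.9, 9.5]
width: 0.001
```

9.5 N of resistance at tip z 0.149 (0.150 expected) means the stop is reached. I'll lift straight off, back away and verify.

```bash
python3 -m handwheel '[[0,-0.02,0,0,0,0,0],[0,-0.03,0,0,0,0,0],[0.02,-0.04,0,0,0,0,0],[0.04,-0.03,0,0,0,0,0],[0.03,-0.02,0,0,0,0,0],[0,0,0,0,0,0,0]]' 45
python3 - <<'E'
from h import *
from workcell import optics
w=wrist();a=optics.read_camera("scene");b=optics.read_camera("side")
cv2.imwrite("pics/c9.png",np.hstack([cv2.resize(a["image"][210:350,270:410,::-1],(384,384)),w["image"][:,64:448,::-1]]))
cv2.imwrite("pics/c9b.png",a["image"][:,:,::-1])
g=A0+.042*u+.058*(np.sin(1.31)*f+np.cos(1.31)*np.array([0,0,1]))
for d in(w,a,b): ball(d,g)
for n,d in (("scene",a),("side",b)):
    P=pts(d);q=P[(d["z_map"]>0)]-[.6027,.2547,.125]
    k=(abs(q@f-.0073)<.006)&(q[:,2]>-.003)&(q[:,2]<.014)&(abs(q@u)<.15);al=(q@u)[k]
    print(n,np.percentile(al,[0,.5,1,99,100]).round(4))
ball(a,[.530,-.2,.183]);ball(load("scene0"),[.530,-.2,.183])
rel(g)
E
```

```text
time: 12.25
tool_pos: [0.4584, 0.3158, 0.2905]
tcp_rot: [-0.141, -2.17, 2.157]
wrist_force: [-0.2, -0.4, -0.3]
width: 0.002
ball [0.5455 0.3039 0.1397] 393 slide-ish 0.0419 f 0.0555 z 0.0147 r 0.0574 theta 1.311
ball [0.5446 0.3049 0.1405] 84 slide-ish 0.0428 f 0.0565 z 0.0155 r 0.0586 theta 1.303
ball [0.5459 0.3051 0.1404] 89 slide-ish 0.0432 f 0.0552 z 0.0154 r 0.0573 theta 1.298
scene [-0.0365 -0.0317 -0.0301  0.1179  0.1182]
side [-0.0369 -0.0358 -0.0356  0.0663  0.0688]
ball [ 0.5293 -0.2038  0.1838] 55 slide-ish -0.4641 f 0.0098 z 0.0588 r 0.0596 theta 0.165
ball [ 0.5289 -0.2042  0.183 ] 56 slide-ish -0.4645 f 0.0101 z 0.058 r 0.0589 theta 0.173
t 12.4 pos [0.459  0.3146 0.2867] turn(tool) [ 0.0026 -0.0002 -0.0052] deg [ 0.1 -0.  -0.3]
shift in current axes [-0.0859  0.1472  0.0003]  in target axes [-8.660e-02  1.467e-01 -1.000e-04]
force [ 0.2 -0.2 -0.8] width -0.001 q [ 0.56  0.01  1.79 -0.    1.34  2.25]
```

View pics/c9.png

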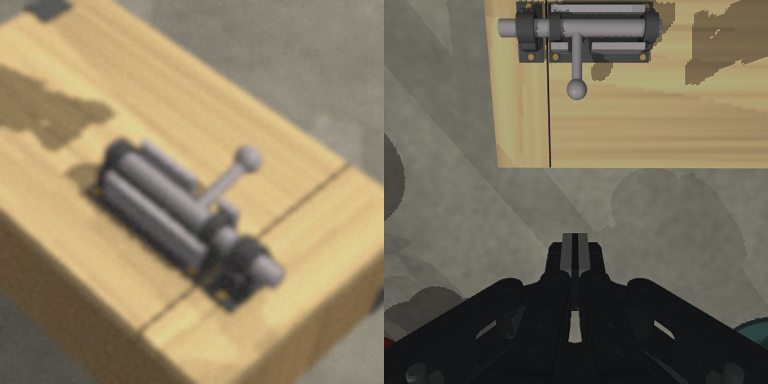

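The handle is down at about 1.30 rad and clear of the robot, and the narrow bolt hasn't moved. To confirm the travel, I'll measure the stem against the notch edges in the wrist depth map.

```bash
python3 - <<'E'
from h import *
from workcell import optics
for n in("wrist","scene"):
    w=wrist() if n=="wrist" else optics.read_camera("scene")
    P=pts(w)-A0;ok=w["z_map"]>0
    a=P@u;b=P@f;z=P[...,2]
    m=ok&(abs(b-.017)<.004)&(z>.0055)&(z<.013)&(abs(a)<.1)
    h,e=np.histogram(a[m],np.arange(-.04,.081,.002));print(n,"wall",[(round(x,3),int(k)) for x,k in zip(e,h)if k])
    m=ok&(b>.028)&(b<.042)&(z>.0)&(z<.02)&(abs(a-.04)<.03);print("stem",a[m].min().round(4),a[m].max().round(4),np.median(a[m]).round(4))
E
```

```text
wrist wall [(np.float64(-0.024), 6), (np.float64(-0.022), 15), (np.float64(-0.02), 15), (np.float64(-0.018), 15), (np.float64(-0.016), 18), (np.float64(-0.014), 16), (np.float64(-0.012), 17), (np.float64(-0.01), 17), (np.float64(-0.008), 15), (np.float64(-0.006), 15), (np.float64(-0.004), 15), (np.float64(-0.002), 15), (np.float64(0.0), 15), (np.float64(0.002), 17), (np.float64(0.004), 18), (np.float64(0.006), 14), (np.float64(0.008), 15), (np.float64(0.01), 15), (np.float64(0.012), 15), (np.float64(0.014), 17), (np.float64(0.016), 18), (np.float64(0.018), 14), (np.float64(0.02), 14), (np.float64(0.022), 16), (np.float64(0.024), 14), (np.float64(0.026), 14), (np.float64(0.036), 9), (np.float64(0.038), 18), (np.float64(0.04), 18), (np.float64(0.042), 27), (np.float64(0.044), 17), (np.float64(0.046), 6), (np.float64(0.05), 12), (np.float64(0.052), 14), (np.float64(0.054), 16), (np.float64(0.056), 20), (np.float64(0.058), 14), (np.float64(0.06), 15), (np.float64(0.062), 14), (np.float64(0.064), 15), (np.float64(0.066), 7)]
stem 0.0373 0.0468 0.042
scene wall [(np.float64(-0.022), 2), (n
[... 284 characters left out ...]
2), 4), (np.float64(0.004), 3), (np.float64(0.006), 3), (np.float64(0.008), 6), (np.float64(0.01), 3), (np.float64(0.012), 3), (np.float64(0.014), 3), (np.float64(0.016), 3), (np.float64(0.018), 4), (np.float64(0.02), 5), (np.float64(0.022), 3), (np.float64(0.024), 3), (np.float64(0.026), 4), (np.float64(0.028), 3), (np.float64(0.038), 1), (np.float64(0.04), 5), (np.float64(0.042), 3), (np.float64(0.044), 6), (np.float64(0.046), 4), (np.float64(0.048), 2), (np.float64(0.052), 3), (np.float64(0.054), 5), (np.float64(0.056), 5), (np.float64(0.058), 4), (np.float64(0.06), 4), (np.float64(0.062), 3), (np.float64(0.064), 5), (np.float64(0.066), 3), (np.float64(0.068), 1)]
stem 0.0392 0.048 0.0451
```

The stem clears the near notch edge by about 9.5 mm, so travel is about 0.0495, consistent with fully across. I'll hand it in.

```bash
python3 - <<'E'
from workcell import workorder,bot
print(bot.read_state()["time"]);print(workorder.finish_job())
E
```

```text
12.5
the job is handed in; nothing more can be done
None
```

The wider box is locked: its bolt is fully across in the keeper and the handle is turned down into the notch. I handed the job in at 12.5 s with the gripper clear of everything.

**How it went:** I slid the bolt by gripping the ball, with the handle upright, until it hit the stop. The first two attempts to turn the handle failed because the ball slipped out of the pads (the bolt stayed across). I then pressed the ball down from above with the fingers shut until it resisted with about 9.5 N at the stop.

**Last checks:**
- **Handle angle:** the three cameras gave 1.30–1.31 rad, against 1.31 for fully down, with the ball about 40 mm above the lid.
- **Bolt travel:** about 0.0495 m of 0.050, judged by the stem's place in the notch. The bolt tip shows through the keeper. The measured movement was 43–45 mm depending on the method, which fits full travel only if the bolt started about 5–7 mm across. I could not measure that start directly.
- **Narrower box:** its ball is where it was at the start, within 1 mm. The arm never went near it.
- **Forces:** the largest wrist force I saw was about 11 N, though I only read it at the end of each move.

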